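# Make room in the row of ingredient bins and slide the missing one in

### The job

One ingredient bin has been left out on the counter; the others stand packed together in the bay under the strip warmer, in order of height with the tallest on the robot's left. First nudge the neighbours apart where the missing bin belongs until there is room for it, then slide it along the counter into that gap, so that all five stand in the bay in order of height, square and fully back against the rail. Do not bump the warmer or tip any bin, and leave the jar and the two squeeze bottles where they stand.

Things in the scene. Friction and masses are not known exactly. Their poses are not given: they have to be found in the camera images.
- bay: Fixed dark steel bay; the bins stand in it on the bare counter. Origin: on the counter, mid-row. x points into the bay, away from the robot; y along the row to the robot's left; may be turned a little. End plates: inner faces at y +-190 mm (five bins and 30 mm to spare), x -65 to 65, 75 mm tall. Back rail: front face at x +52 mm, 45 mm tall. Open in front.
- warmer: Fixed steel strip over the bins' fronts, origin centre of underside. In the bay's frame x -71 to -35, y +-220 mm, underside 195, top 225 mm up; a 22 mm wide post stands at each end plate (x -61 to -39, y 190 to 202 either side). A gripper coming straight down on a handle in the row hits it: lean the tool back towards the robot 25 to 35 degrees.
- b1_handle (a point): Handle centre of the tallest bin (132 mm tall). Bin: white box, grey lid, 100 mm deep (x), 70 wide (y), 0.3 to 0.65 kg, slides easily. Handle: upright grey fin mid-front, 12 mm thick (y), 30 to 80 mm above the counter, sticking out 50 mm to -x; this point is 30 mm out from the front face (80 mm from the bin's centre), 55 mm up. x points into the bin, y to its left.
- b2_handle (a point): Handle centre of the second tallest bin (120 mm tall). Made like the tallest, same footprint and handle. This or the middle-height one is left out at the start, left or right of the bay and nearer the robot, handle to the robot. All bins start square to the bay.
- b3_handle (a point): Handle centre of the middle-height bin (108 mm tall). Made like the tallest, same footprint and handle. This or the second tallest is left out at the start. When a bin's back touches the rail, its handle point is at x -78 mm in the bay's frame.
- b4_handle (a point): Handle centre of the second lowest bin (96 mm tall). Made like the tallest, same footprint and handle. Moved sideways by its handle, a bin shoves those beyond it along; it keeps square if the handle is held between the fingers and turns if it is only poked.
- b5_handle (a point): Handle centre of the lowest bin (84 mm tall). Made like the tallest, same footprint and handle.
- jar: Bystander: white round jar with steel cap, 72 mm across, 110 mm tall. Origin at the centre of its underside.
- squeeze1: Bystander: white squeeze bottle, 62 mm across, 200 mm tall. Origin at the centre of its underside.
- squeeze2: Bystander: white squeeze bottle, 62 mm across, 190 mm tall. Origin at the centre of its underside.

How it is judged:
By the outcome, as a careful person would: the job done as asked, in the order asked, and still so for the second after the job is handed in, with the robot touching nothing.
It also fails if it takes over 64 s, if anything falls off the work surface, if the arm or the gripper's body presses on something with over 40 N, if the wrist force passes 120 N, or if a joint passes its speed limit or range.

### The arm

A 6-joint arm with a two-finger parallel gripper is mounted at the origin on the work surface. World frame = base frame: x ahead of the robot, y to its left, z up, the work surface at z = 0. Lengths are in m, angles in rad, forces in N, time in s.
With the tool pointing down it reaches from about 0.35 to 0.925 m from the base axis. Payload 6.4 kg.
Tool frame: the origin (TCP) lies at the very end of the fingers, on their centre line; the grasp point (between the pads) lies 19 mm behind it; x points along the fingers, y is the direction in which the jaws open and shut, and the axes are right-handed (so a half turn about x gives the same grasp; the last joint's range is limited). The gripper opens to 85 mm and grips with 20 to 120 N. Pads are 22 mm wide; open, the fingers measure 114 mm over their backs; the gripper's body (76 mm by 85 mm) begins 54 mm behind the grasp point. The pads swing forward as they close: fully open they stand 13 mm farther back than shut.
Start: joints at [-1.486, 0.245, 1.558, -0, 1.339, -0.174], TCP at [0.166, -0.628, 0.231] pointing down, gripper open.
Joint ranges: [-3.13, 3.13], [-1.02, 2.26], [0.13, 2.54], [-0.95, 4.09], [0.21, 2.88], [-2.74, 2.74]. Speed limits (rad/s): [2.57, 2.57, 3.14, 3.14, 3.14, 3.14].

### API

Orientations are given as [roll, pitch, yaw] about the fixed x, y, z axes, in that order (R = Rz(yaw) Ry(pitch) Rx(roll)).
In Python, from rig import sense, snapshot, job_done gives the robot as it stands.
- The arm moves only by the shell command python3 -m jog 'ROWS' [OPENING] [FORCE]. ROWS is JSON, a list of rows, each a list of 6 numbers: the shift along the tool's x, y, z in m, then the turn, a rotation vector about the tool's x, y, z in rad. In form: [[dx, dy, dz, rx, ry, rz], ...]. A call has 1 to 5 rows; each row is the pose to reach, as a shift and turn from the pose commanded when the call began, along the tool's axes at that moment; what a row does not reach only later rows make up. A row lasts 1/12 s, in which the tool goes at most 41.7 mm and 7.16 degrees, less where a joint would pass 70% of its speed; a pose out of reach is approached as far as the arm can. A call with a gripper value outside its range is refused whole. OPENING is the closure, from 0 (fully open) to 1 (shut), set as the call begins (- or left out, the last holds). The fingers move at their own pace and stop on an object; FORCE is the grip in N (left out, the last holds). Time passes only in rows, so rows that repeat a pose let the fingers close. It gives the time, the measured TCP pose, the force and the opening at its end, in the units of the state.
- sense(): the state, without advancing time (a new reading comes with each control period).
- snapshot(name): name is "side" or "top"; returns a dict with "image" (420x560x3 uint8, red, green, blue), "vertical_fov" (degrees; the focal length in pixels is half the picture's height over the tangent of half this angle, whatever the lens; pixels are square), "cx", "cy" (the principal point, pixels), "T" (4x4, takes a point from camera to world coordinates). Camera axes: x right, y down, z forward; pixel columns grow to the right and rows downward; lengths in m; the calibration is good to about 2 mm. A picture is of the moment at which its call begins. There is no depth.
- job_done(): hands the job in, once; it reports no verdict.
The state is a dict: "time": time; "qpos": joint angles; "dq": joint speeds; "joint_torque": joint torques, N m; "position": TCP position; "eef_rot": TCP orientation; "force": force on the tool from outside, world axes, zero at the start; "ft_torque": the same for the moment, N m; "width": finger opening in m.
Only numpy, scipy, OpenCV 4.12 (cv2) and the standard library are available. Lean on these libraries where they do the work, as an engineer would, in place of code of your own. Each camera call takes 0.05 s, during which the arm holds its last target. There are 200 camera calls.

## Working session

There is one attempt and no reset: what is moved stays moved. The work goes in short steps, Python scripts to look and compute and a shell command to move; the robot and the scene stay as the last step left them, time stands still between calls to the robot, and variables do not carry over. Pictures are saved under pics/ and viewed, about 8 in all and at most 12, crops included, and the job is handed in when it is done.

```bash
ls; mkdir -p pics; python3 - <<'E'
from rig import sense, snapshot
import cv2,numpy as np
for n in("side","top"):
    s=snapshot(n); cv2.imwrite(f"pics/{n}0.png",s["image"][:,:,::-1]); print(n,s["vertical_fov"],s["cx"],s["cy"],np.round(s["T"],4).tolist())
    np.save(f"pics/{n}0.npy",s,allow_pickle=True)
print(sense())
E
```

```text
pics
side 55.73367385795249 278.27777119757627 213.2029348824272 [[-0.6926, 0.5551, -0.4606, 0.9983], [0.7213, 0.536, -0.4386, 0.4345], [0.0034, -0.636, -0.7717, 0.8427], [0.0, 0.0, 0.0, 1.0]]
top 56.7419176485478 281.35735052309957 218.44518792862658 [[-0.0148, -0.9948, 0.1006, 0.5023], [-0.9999, 0.014, -0.008, 0.0248], [0.0065, -0.1007, -0.9949, 0.901], [0.0, 0.0, 0.0, 1.0]]
{'time': 0.1, 'qpos': array([-1.48612061e+00,  2.45749267e-01,  1.55890437e+00,  5.72796423e-07,
        1.33868645e+00, -1.74092848e-01]), 'dq': array([-0.00096196, -0.00222468, -0.00247193, -0.00078752, -0.00065493,
       -0.00033096]), 'joint_torque': array([-2.63787551e-04, -4.30670249e+01, -3.27129400e+01, -6.99970906e-05,
        2.85340197e-03, -2.18852350e-06]), 'position': array([ 0.16629589, -0.62784765,  0.2302807 ]), 'eef_rot': array([-1.74520805,  1.56904889,  1.65515304]), 'force': array([-0.28923021, -0.13319217, -0.83250469]), 'ft_torque': array([ 0.01344503, -0.00492753,  0.00017885]), 'width': 0.085525417684991}
```

View pics/top0.png

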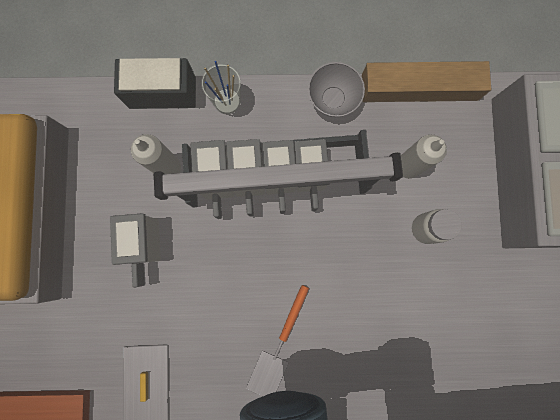

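View pics/side0.png

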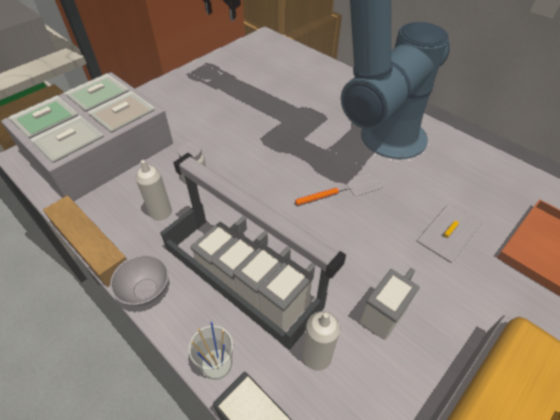

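The top view shows the loose bin at about (128,238), on the robot's left, with its handle at (138,273). Four bins are packed against the left end of the bay, with handles at about (217,205), (249,203), (282,200) and (314,198). The free space is on the right, and the side view agrees. I'll enlarge both to pick corner pixels.

```bash
cat > h.py <<'E'
import numpy as np, cv2
from rig import sense, snapshot
from scipy.spatial.transform import Rotation as R
def load(f): return np.load(f,allow_pickle=True).item()
def K(s):
    return s["image"].shape[0]/2/np.tan(np.radians(s["vertical_fov"])/2)
def ray(s,u,v):
    d=np.array([(u-s["cx"])/K(s),(v-s["cy"])/K(s),1.]); T=np.array(s["T"]); return T[:3,3],T[:3,:3]@d
def onz(s,u,v,z):
    o,d=ray(s,u,v); return o+d*(z-o[2])/d[2]
def tri(s1,p1,s2,p2):
    o1,d1=ray(s1,*p1);o2,d2=ray(s2,*p2); d1/=np.linalg.norm(d1); d2/=np.linalg.norm(d2)
    a=np.linalg.lstsq(np.c_[d1,-d2],o2-o1,rcond=None)[0]; q1=o1+a[0]*d1;q2=o2+a[1]*d2
    return (q1+q2)/2,np.linalg.norm(q1-q2)
def shot(n,tag):
    s=snapshot(n); np.save(f"pics/{n}{tag}.npy",s,allow_pickle=True); return s
def crop(s,x0,y0,w,h,f,name):
    im=s["image"][y0:y0+h,x0:x0+w,::-1]; im=cv2.resize(im,None,fx=f,fy=f,interpolation=cv2.INTER_CUBIC)
    im=cv2.convertScaleAbs(im,alpha=1.6,beta=10)
    for u in range(-(-x0//20)*20,x0+w,20): cv2.putText(im,str(u),((u-x0)*f,9),0,.35,(0,0,255)); cv2.line(im,((u-x0)*f,10),((u-x0)*f,16),(0,0,255))
    for v in range(-(-y0//20)*20,y0+h,20): cv2.putText(im,str(v),(0,(v-y0)*f+4),0,.35,(0,0,255)); cv2.line(im,(22,(v-y0)*f),(28,(v-y0)*f),(0,0,255))
    cv2.imwrite("pics/"+name,im)
def blobs(s,amin=100,amax=3000,th=185):
    im=s["image"].astype(int); m=((im.min(2)>th)).astype(np.uint8)
    n,l,st,c=cv2.connectedComponentsWithStats(m)
    return [(np.round(c[i],1).tolist(),st[i].tolist()) for i in range(1,n) if amin<st[i][4]<amax]
E
python3 - <<'E'
from h import *
t=load("pics/top0.npy"); s=load("pics/side0.npy")
crop(t,100,120,266,170,3,"c1.png"); crop(s,150,150,266,200,3,"c2.png")
print(blobs(t)); print(blobs(s))
E
```

```text
[]
[([214.4, 240.6], [200, 229, 30, 25, 374]), ([235.9, 254.1], [221, 241, 31, 27, 426]), ([259.3, 265.7], [243, 252, 33, 29, 495]), ([285.2, 281.9], [268, 266, 35, 33, 566]), ([393.5, 292.8], [378, 277, 32, 33, 575]), ([326.5, 328.3], [315, 318, 21, 18, 182]), ([250.1, 404.3], [220, 378, 68, 42, 1562])]
```

View pics/c1.png

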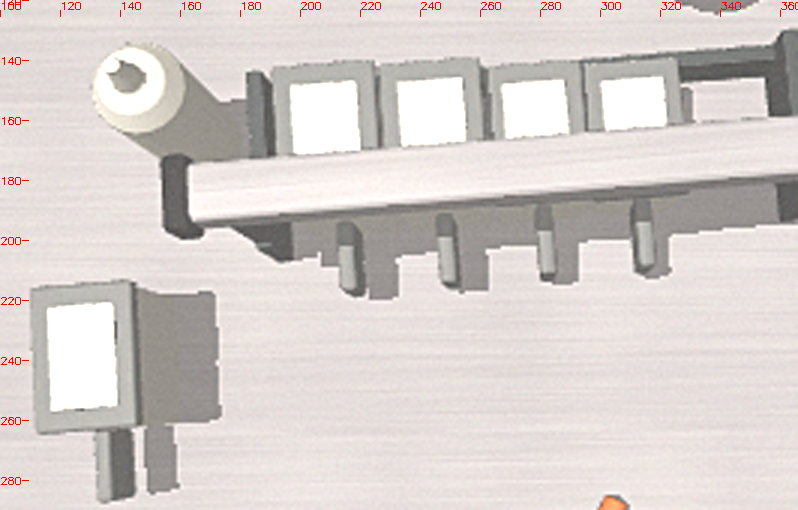

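View pics/c2.png

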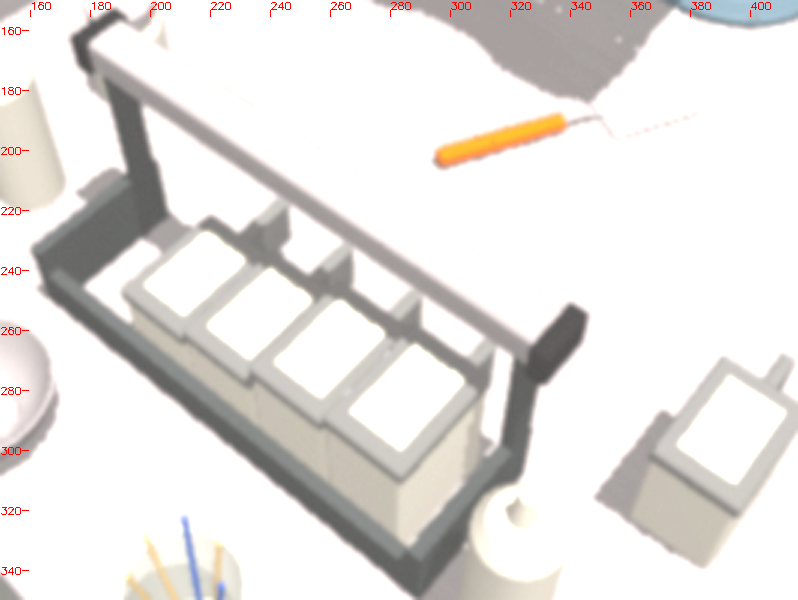

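```bash
python3 - <<'E'
from h import *
t=load("pics/top0.npy"); s=load("pics/side0.npy")
P={"L ctr":((127,238.3),(393.5,292.8)),
"L BL":((111,216),(387.5,321)) ,
"1 BL":((190.5,142.8),(283,309)),"1 BR":((221.5,140),(258.5,289.5)),
"2 BL":((228,141.5),(256,292)),"2 BR":((256,139.5),(233,272)),
"3 BL":((262,142.5),(231,277)),"3 BR":((291,140),(211.5,257.5)),
"4 BL":((295,141.5),(208.5,262)),"4 BR":((322,139),(191,248)),
"w left":((155,172),(341,252)),
}
for k,(a,b) in P.items():
    q,e=tri(t,a,s,b); print(k,np.round(q*1000,1),round(e*1000,1))
print("handles front-top mid (z=.08)")
for k,p in {"1":(217,217),"2":(250,215),"3":(283,212.5),"4":(314.5,210),"L":(133.5,286)}.items():
    print(k,np.round(onz(t,*p,.08)*1000,1))
print("L handle back", np.round(onz(t,133.5,263,.08)*1000,1))
for h in(.12,.108): 
  print(h,[np.round(onz(t,*p,h)*1000,1).tolist() for p in((111,216),(142.5,213.5),(145.5,262),(112.5,264))])
E
```

```text
L ctr [546.4 334.3 105. ] 0.2
L BL [597.8 364.9  97.9] 14.6
1 BL [738.5 201.6 125.8] 0.5
1 BR [742.8 137.9 128.5] 0.7
2 BL [744.4 128.6 108.6] 2.9
2 BR [747.   67.1 119. ] 3.7
3 BL [748.7  56.9  88.8] 1.2
3 BR [749.7  -4.8 101.1] 1.3
4 BL [753.9 -14.6  76.8] 1.9
4 BR [758.1 -73.   78. ] 1.1
w left [643.2 237.3 259.6] 17.4
handles front-top mid (z=.08)
1 [590.2 154.7  80. ]
2 [593.5  84.7  80. ]
3 [597.9  14.6  80. ]
4 [602.3 -52.5  80. ]
L [448.3 327.9  80. ]
L handle back [495.9 329.   80. ]
0.12 [[591.0, 361.6, 120.0], [595.2, 298.4, 120.0], [497.8, 290.4, 120.0], [494.9, 355.8, 120.0]]
0.108 [[592.3, 366.8, 108.0], [596.6, 302.6, 108.0], [497.8, 294.5, 108.0], [494.7, 360.9, 108.0]]
```

The loose bin's label triangulates to 105 mm and the row to about 128, 119, 95 and 78 mm. So the loose bin is b3 (108 mm) and it belongs between the 2nd and 3rd bins in the row. Next I'll get the bay's ends and yaw, the free space at each end and the bystanders, so I can plan the nudge.

```bash
python3 - <<'E'
from h import *
t=load("pics/top0.npy")
im=np.hstack([t["image"][125:225,130:210],t["image"][125:225,345:425]])
im=cv2.resize(cv2.convertScaleAbs(im,alpha=2,beta=20),None,fx=5,fy=5,interpolation=cv2.INTER_CUBIC)[:,:,::-1].copy()
for i in range(16):
    u=(130+10*i) if i<8 else 345+10*(i-8)
    cv2.line(im,(i*50,0),(i*50,6),(0,0,255)); cv2.putText(im,str(u),(i*50+2,12),0,.35,(0,0,255))
for v in range(10): cv2.line(im,(0,v*50),(6,v*50),(0,0,255)); cv2.putText(im,str(125+10*v),(8,v*50+4),0,.35,(0,0,255))
cv2.imwrite("pics/c3.png",im)
E
```

```text
(no output)
```

View pics/c3.png

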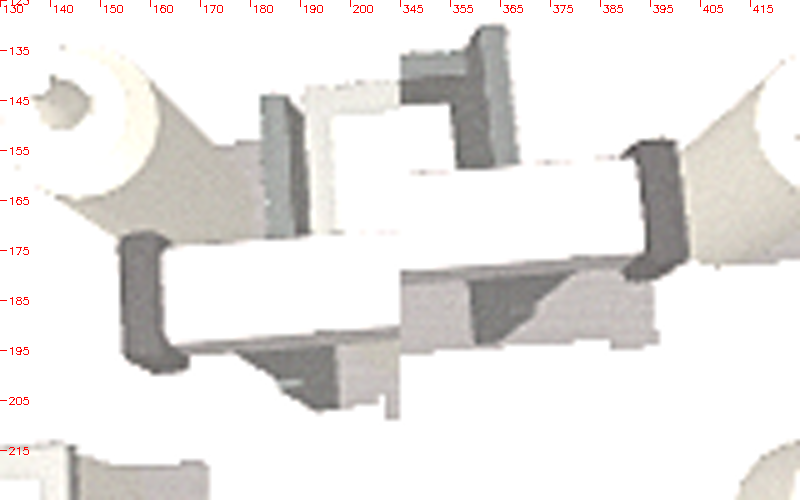

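```bash
python3 - <<'E'
from h import *
t=load("pics/top0.npy")
f=lambda p,z:np.round(onz(t,*p,z)*1000,1)
print("Lplate back",f((187.5,145),.075),f((189.5,171),.075)," R",f((360.5,134),.075),f((362.5,157),.075))
print("Lplate foot",f((197.5,206),0),"R foot",f((359,193),0))
print("strip L",f((153.5,174),.225),f((156,198),.225),"R",f((399.5,154),.225),f((402,177),.225))
print("white strip L", f((162,173),.225),"R",f((393,155.5),.225))
print("b5 edge",f((322,139),.084),"b1",f((190.5,142.8),.132))
y=np.radians(3.35)
L=onz(t,187.5,145,.075);Rr=onz(t,360.5,134,.075);a=np.array([-np.sin(y),np.cos(y)])
print("y' L,R",L[:2]@a,Rr[:2]@a,"mid",(L+Rr)[:2]@a/2)
for p in((217,217),(250,215),(283,212.5),(314.5,210)):
    q=onz(t,*p,.08); print(q[:2]@a, q[0]*np.cos(y)+q[1]*np.sin(y))
print("jar top",f((440,224),.11),"sq",f((432,145),.195),f((148,148),.195))
E
```

```text
Lplate back [749.  219.8  75. ] [691.5 214.9  75. ]  R [ 768.8 -157.5   75. ] [ 717.4 -160.    75. ]
Lplate foot [625.3 212.8   0. ] R foot [ 650.8 -165.5    0. ]
strip L [652.5 243.8 225. ] [609.7 238.6 225. ] R [ 682.9 -192.6  225. ] [ 641.3 -195.2  225. ]
white strip L [654.1 228.8 225. ] R [ 680.4 -180.9  225. ]
b5 edge [755.9 -71.9  84. ] b1 [736.5 200.3 132. ]
y' L,R 0.17566122309603016 -0.20214679336333236 mid -0.0132427851336511
0.11993136156847381 0.5982738034295285
0.049895519211450336 0.5974648238062343
-0.02036991093112649 0.5977208319284838
-0.08761986208267095 0.5982085454704013
jar top [ 566.2 -306.   110. ] sq [ 707.3 -263.8  195. ] [708.4 264.6 195. ]
```

The bay yaw is about 3.4°. The plates' inner faces are at y' +176 and -202 mm, so there's about 22 mm free on the left and 80 mm on the right. The plan is to move b4 and b5 about 70 mm right and b2 and b1 about 14 mm left, then insert b3.

```bash
cat >> h.py <<'E'
PSI=np.radians(3.4)
ex=np.array([np.cos(PSI),np.sin(PSI),0]);ey=np.array([-np.sin(PSI),np.cos(PSI),0])
def cur():
    s=sense(); return np.array(s["position"]),R.from_euler("xyz",s["eef_rot"])
def goal(g,lean=30):  # grasp point -> TCP pose
    a=np.radians(lean); xt=ex*np.sin(a)+np.array([0,0,-np.cos(a)])
    p,r=cur(); best=None
    for sg in(1,-1):
        y=sg*ey; M=R.from_matrix(np.c_[xt,y,np.cross(xt,y)]); rv=(r.inv()*M).as_rotvec()
        if best is None or np.linalg.norm(rv)<np.linalg.norm(best[2]): best=(np.asarray(g)+.019*xt,M,rv)
    return best
def delta(g,lean=30):
    t,M,rv=goal(g,lean); p,r=cur()
    print("tcp",np.round(t,3),"rows:",np.round(r.inv().apply(t-p),4).tolist(),np.round(rv,3).tolist())
def inbay(v):  # world vec -> current tool axes
    return np.round(cur()[1].inv().apply(v),4).tolist()
E
python3 - <<'E'
from h import *
p,r=cur(); print(np.round(r.as_matrix(),2).tolist())
delta([.53,.0,.20]); delta([.6179,.0158,.055])
E
```

```text
[[-0.0, 0.26, -0.97], [0.0, -0.97, -0.26], [-1.0, -0.0, -0.0]]
tcp [0.539 0.001 0.184] rows: [0.0478, -0.5119, -0.5216] [0.194, 0.522, 0.054]
tcp [0.627 0.016 0.039] rows: [0.1928, -0.5044, -0.6105] [0.194, 0.522, 0.054]
```

```bash

python3 -m jog '[[0,-0.02,-0.02,0,0,0],[0,-0.045,-0.045,0,0,0],[0,-0.073,-0.073,0,0,0],[0,-0.1,-0.1,0,0,0],[0,-0.128,-0.13,0,0,0]]' 0.45 40
python3 -m jog '[[0,-0.025,-0.025,0,0,0],[0,-0.05,-0.05,0,0,0],[0,-0.075,-0.076,0,0,0],[0,-0.1,-0.102,0,0,0],[0,-0.128,-0.13,0,0,0]]'
python3 -m jog '[[0,-0.025,-0.025,0,0,0],[0,-0.05,-0.05,0,0,0],[0,-0.075,-0.076,0,0,0],[0,-0.1,-0.102,0,0,0],[0,-0.128,-0.13,0,0,0]]'
python3 -m jog '[[0,-0.025,-0.025,0.04,0.1,0.01],[0,-0.05,-0.05,0.08,0.2,0.02],[0,-0.075,-0.076,0.12,0.3,0.03],[0,-0.1,-0.1,0.16,0.42,0.04],[0,-0.12,-0.122,0.194,0.522,0.054]]'
python3 -c "
from h import *
delta([.53,.016,.15]); delta([.6179,.0158,.055]); print(sense()['time'])"
```

```text
time: 0.52
position: [0.2595, -0.4696, 0.2306]
eef_rot: [-1.504, 1.57, 1.895]
force: [0.4, 0.0, 0.4]
width: 0.0471
time: 0.93
position: [0.3525, -0.3128, 0.231]
eef_rot: [-0.974, 1.571, 2.426]
force: [0.3, -0.0, 0.2]
width: 0.0467
time: 1.35
position: [0.4454, -0.1558, 0.2311]
eef_rot: [0.526, 1.571, -2.357]
force: [0.2, -1.0, 0.5]
width: 0.0473
time: 1.77
position: [0.5327, -0.0085, 0.2316]
eef_rot: [3.14, 1.041, 0.057]
force: [0.4, -0.8, -0.6]
width: 0.0466
tcp [0.539 0.017 0.134] rows: [0.0888, -0.0247, 0.0425] [-0.001, -0.006, -0.001]
tcp [0.627 0.016 0.039] rows: [0.2151, -0.0194, 0.0148] [-0.001, -0.006, -0.001]
1.7667
```

```bash

python3 -m jog '[[0.02,-0.008,0.005,0,-0.003,0],[0.05,-0.019,0.014,0,-0.006,0],[0.08,-0.019,0.014,0,-0.006,0],[0.11,-0.019,0.014,0,-0.006,0],[0.13,-0.019,0.014,0,-0.006,0]]'
python3 -m jog '[[0.02,0,0,0,0,0],[0.04,0,0,0,0,0],[0.06,0,0,0,0,0],[0.075,0,0,0,0,0],[0.085,0,0,0,0,0]]'
python3 - <<'E'
from h import *
t=shot("top","1"); delta([.6179,.0158,.055]); s=shot("side","1")
a=t["image"][130:300,200:360];b=s["image"][170:340,180:340]
im=cv2.resize(cv2.convertScaleAbs(np.hstack([a,b]),alpha=1.6,beta=10),None,fx=2.5,fy=2.5,interpolation=cv2.INTER_CUBIC)
cv2.imwrite("pics/c4.png",im[:,:,::-1])
E
```

```text
time: 2.18
position: [0.5833, 0.0126, 0.1086]
eef_rot: [3.14, 1.056, 0.059]
force: [0.3, 0.4, 0.2]
width: 0.0468
time: 2.6
position: [0.6254, 0.0144, 0.0355]
eef_rot: [3.139, 1.056, 0.058]
force: [0.3, 0.3, 0.2]
width: 0.0469
tcp [0.627 0.016 0.039] rows: [-0.0024, -0.0018, -0.0041] [0.001, 0.01, -0.0]
```

View pics/c4.png

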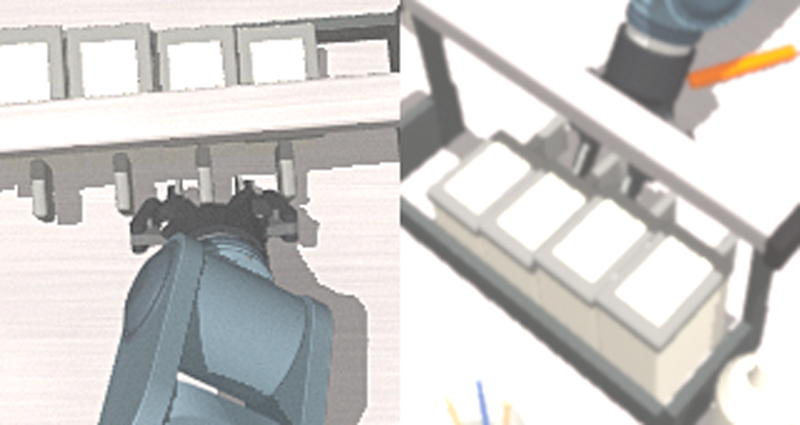

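In this picture the fingers straddle the b4 handle, at about (205,175), clear of its neighbours. I'll close on it and slide b4 and b5 right.

```bash

python3 -m jog '[[0,0,0,0,0,0],[0,0,0,0,0,0],[0,0,0,0,0,0],[0,0,0,0,0,0],[0,0,0,0,0,0]]' 1 40
python3 -m jog '[[0,0.005,0,0,0,0],[0,0.012,0,0,0,0],[0,0.02,0,0,0,0],[0,0.028,0,0,0,0],[0,0.036,0,0,0,0]]'
python3 -m jog '[[0,0.008,0,0,0,0],[0,0.016,0,0,0,0],[0,0.024,0,0,0,0],[0,0.03,0,0,0,0],[0,0.034,0,0,0,0]]'
python3 -c "
from h import *
shot('top','2'); print(sense()['force'],sense()['position'],sense()['width'])
import cv2; cv2.imwrite('pics/t2.png',load('pics/top2.npy')['image'][120:220,100:420,::-1].repeat(2,0).repeat(2,1))"
```

```text
time: 3.12
position: [0.6263, 0.0142, 0.0388]
eef_rot: [3.137, 1.052, 0.056]
force: [-0.7, 0.5, 3.4]
width: 0.0114
time: 3.53
position: [0.6288, -0.0221, 0.0388]
eef_rot: [3.138, 1.052, 0.057]
force: [-0.1, 4.2, 2.5]
width: 0.0115
time: 3.95
position: [0.6308, -0.0565, 0.0387]
eef_rot: [3.137, 1.052, 0.056]
force: [0.5, 4.6, 6.3]
width: 0.0119
[-2.54888524  0.2945862   5.00546111] [ 0.6309625  -0.05715103  0.03878193] 0.011390898413655603
```

View pics/t2.png

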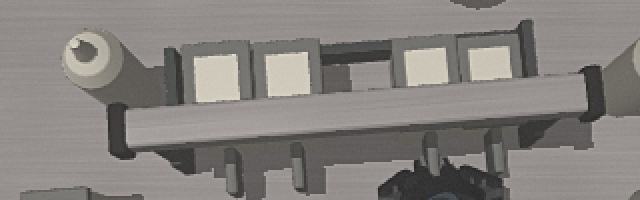

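```bash

python3 -m jog '[[0,0,0,0,0,0],[0,0,0,0,0,0],[-0.01,0,0,0,0,0],[-0.03,0,0,0,0,0],[-0.06,0,0,0,0,0]]' 0.45
python3 -m jog '[[-0.025,-0.01,0,0,0,0],[-0.045,-0.035,0,0,0,0],[-0.05,-0.065,0,0,0,0],[-0.05,-0.1,0,0,0,0],[-0.05,-0.13,0,0,0,0]]'
python3 -c "
from h import *
delta([.6135,.0862,.055])"
```

```text
time: 4.42
position: [0.5985, -0.0568, 0.0876]
eef_rot: [-3.141, 1.058, 0.06]
force: [0.5, 0.3, 1.5]
width: 0.047
time: 4.83
position: [0.5674, 0.0723, 0.1336]
eef_rot: [3.137, 1.052, 0.055]
force: [0.8, 0.1, -0.9]
width: 0.047
tcp [0.623 0.087 0.039] rows: [0.1105, -0.0114, -0.0018] [0.001, 0.005, -0.002]
```

```bash

python3 -m jog '[[0,-0.011,0,0,0,0],[0.03,-0.011,0,0,0,0],[0.06,-0.011,0,0,0,0],[0.09,-0.011,-0.001,0,0,0],[0.111,-0.011,-0.002,0,0,0]]'
python3 -m jog '[[0,0,0,0,0,0],[0,0,0,0,0,0],[0,0,0,0,0,0],[0,0,0,0,0,0],[0,0,0,0,0,0]]' 1 40
python3 -m jog '[[0,-0.003,0,0,0,0],[0,-0.007,0,0,0,0],[0,-0.011,0,0,0,0],[0,-0.014,0,0,0,0],[0,-0.014,0,0,0,0]]'
python3 -m jog '[[0,0,0,0,0,0],[0,0,0,0,0,0],[-0.02,0,0,0,0,0],[-0.05,0,0,0,0,0],[-0.09,0,0,0,0,0]]' 0.45
python3 -m jog '[[-0.03,0,-0.01,0,0,0],[-0.06,-0.01,-0.03,0,0,0],[-0.08,-0.035,-0.05,0,0,0],[-0.08,-0.065,-0.07,0,0,0],[-0.08,-0.1,-0.09,0,0,0]]'
python3 - <<'E'
from h import *
t=shot("top","3"); delta([.467,.3285,.15]); delta([.467,.3285,.055])
crop(t,100,110,266,180,3,"c5.png")
E
```

```text
time: 5.25
position: [0.6232, 0.0855, 0.0347]
eef_rot: [3.138, 1.056, 0.057]
force: [-0.5, 0.0, 0.5]
width: 0.0471
time: 5.67
position: [0.6235, 0.0852, 0.0385]
eef_rot: [3.138, 1.053, 0.057]
force: [-1.0, 0.1, -2.6]
width: 0.0114
time: 6.08
position: [0.6233, 0.0999, 0.0382]
eef_rot: [3.138, 1.052, 0.057]
force: [-0.6, 0.1, -0.8]
width: 0.0115
time: 6.5
position: [0.5775, 0.0965, 0.1148]
eef_rot: [3.139, 1.057, 0.057]
force: [2.1, 0.6, 0.2]
width: 0.0471
time: 6.92
position: [0.6128, 0.1996, 0.234]
eef_rot: [3.139, 1.047, 0.055]
force: [0.9, -2.0, 0.9]
width: 0.0469
tcp [0.476 0.329 0.134] rows: [0.0228, -0.1321, 0.1647] [0.002, -0.005, 0.003]
tcp [0.476 0.329 0.039] rows: [0.1049, -0.132, 0.2126] [0.002, -0.005, 0.003]
```

View pics/c5.png

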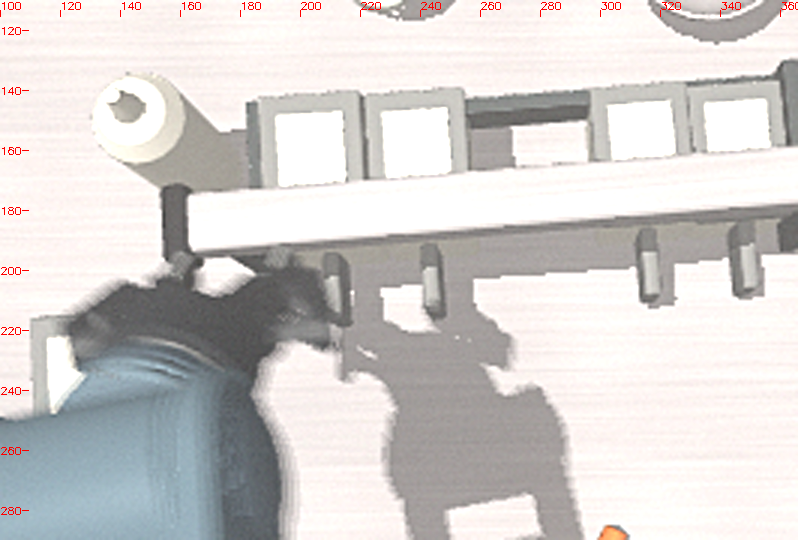

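I had the tool z sign backwards, so the TCP rose to just above the warmer's front edge (z 0.234, no contact force). I'll back straight off. The row looks right, with handles at (243,214) and (314,209) on either side of the gap.

```bash

python3 -m jog '[[-0.015,0,0.02,0,0,0],[-0.03,-0.01,0.045,0,0,0],[-0.045,-0.04,0.07,0,0,0],[-0.06,-0.07,0.095,0,0,0],[-0.068,-0.1,0.119,0,0,0]]'
python3 - <<'E'
from h import *
t=load("pics/top3.npy")
q=[onz(t,*p,.08) for p in((211.5,217),(243.5,215),(315,210),(347,208))]
for a in q: print(np.round(a*1000,1),np.round([a@ex*1000,a@ey*1000],1))
delta([.467,.3285,.055])
E
```

```text
time: 7.38
position: [0.4677, 0.2914, 0.2316]
eef_rot: [3.141, 1.049, 0.058]
force: [0.3, 0.0, -0.1]
width: 0.0466
[590.4 166.3  80. ] [599.2 131. ]
[593.7  98.5  80. ] [598.5  63.1]
[602.3 -53.6  80. ] [598.1 -89.2]
[ 605.6 -121.9   80. ] [ 597.3 -157.6]
tcp [0.476 0.329 0.039] rows: [0.1729, -0.0371, 0.0867] [-0.0, 0.002, -0.001]
```

```bash

python3 -m jog '[[0,-0.01,0.03,0,0,0],[0,-0.025,0.065,0,0,0],[0.02,-0.037,0.087,0,0,0],[0.05,-0.037,0.087,0,0,0],[0.08,-0.037,0.087,0,0,0]]'
python3 -m jog '[[0.03,0,0,0,0,0],[0.055,0,0,0,0,0],[0.075,0,0,0,0,0],[0.089,0,0,0,0,0],[0.091,0,0,0,0,0]]'
python3 - <<'E'
from h import *
t=shot("top","4"); delta([.467,.3285,.055]); s=shot("side","4")
a=t["image"][190:330,80:220];b=s["image"][230:370,330:470]
im=cv2.resize(cv2.convertScaleAbs(np.hstack([a,b]),alpha=1.6,beta=10),None,fx=2.5,fy=2.5,interpolation=cv2.INTER_CUBIC)
cv2.imwrite("pics/c6.png",im[:,:,::-1])
E
```

```text
time: 7.8
position: [0.4296, 0.3267, 0.1169]
eef_rot: [3.14, 1.051, 0.063]
force: [-0.1, 0.3, 0.4]
width: 0.047
time: 8.22
position: [0.4752, 0.3269, 0.0358]
eef_rot: [3.135, 1.056, 0.053]
force: [0.4, -0.4, 0.1]
width: 0.0472
tcp [0.476 0.329 0.039] rows: [-0.0009, -0.0018, -0.0021] [0.001, 0.008, -0.003]
```

View pics/c6.png

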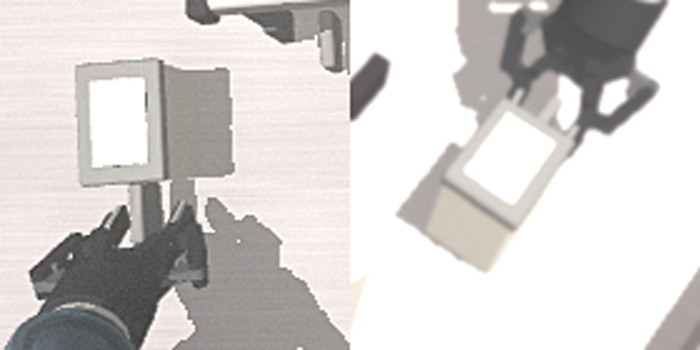

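The fingers straddle the b3 handle at (145,215) in the crop. I'll grip it, draw it back 32 mm so it passes the other handles, and slide it right to the gap.

```bash

python3 -m jog '[[0,0,0,0,0,0],[0,0,0,0,0,0],[0,0,0,0,0,0],[0,0,0,0,0,0],[0,0,0,0,0,0]]' 1 50
python3 -m jog '[[-0.002,0,0.0035,0,0,0],[-0.005,0,0.0087,0,0,0],[-0.009,0,0.0156,0,0,0],[-0.013,0,0.0225,0,0,0],[-0.016,0,0.0277,0,0,0]]'
python3 -m jog '[[0,0.004,0,0,0,0],[0,0.012,0,0,0,0],[0,0.024,0,0,0,0],[0,0.038,0,0,0,0],[0,0.052,0,0,0,0]]'
python3 -m jog '[[0,0.015,0,0,0,0],[0,0.03,0,0,0,0],[0,0.045,0,0,0,0],[0,0.06,0,0,0,0],[0,0.075,0,0,0,0]]'
python3 -m jog '[[0,0.015,0,0,0,0],[0,0.03,0,0,0,0],[0,0.045,0,0,0,0],[0,0.06,0,0,0,0],[0,0.075,0,0,0,0]]'
python3 -m jog '[[0,0.015,0,0,0,0],[0,0.03,0,0,0,0],[0,0.045,0,0,0,0],[0,0.057,0,0,0,0],[0,0.065,0,0,0,0]]'
python3 - <<'E'
from h import *
t=shot("top","5"); p,r=cur(); g=p-.019*r.as_matrix()[:,0]; print("grasp ex ey z",g@ex,g@ey,g[2])
crop(t,170,110,220,180,3,"c7.png")
E
```

```text
time: 8.73
position: [0.4759, 0.3283, 0.0395]
eef_rot: [3.14, 1.051, 0.059]
force: [-1.8, 0.1, 5.8]
width: 0.0114
time: 9.15
position: [0.4434, 0.3264, 0.0394]
eef_rot: [3.14, 1.05, 0.06]
force: [1.6, -0.0, 4.7]
width: 0.0114
time: 9.57
position: [0.4466, 0.2746, 0.0394]
eef_rot: [3.141, 1.05, 0.062]
force: [-0.7, 2.9, 5.3]
width: 0.0116
time: 9.98
position: [0.4511, 0.1992, 0.0394]
eef_rot: [3.14, 1.05, 0.06]
force: [0.1, 1.3, 5.7]
width: 0.0112
time: 10.4
position: [0.4556, 0.1242, 0.0395]
eef_rot: [3.139, 1.05, 0.058]
force: [-0.3, 1.7, 5.9]
width: 0.0117
time: 10.82
position: [0.4594, 0.0589, 0.0394]
eef_rot: [3.139, 1.051, 0.057]
force: [0.1, 2.2, 7.8]
width: 0.0113
grasp ex ey z 0.45286178457036563 0.030860415931091362 0.055951987649456025
```

View pics/c7.png

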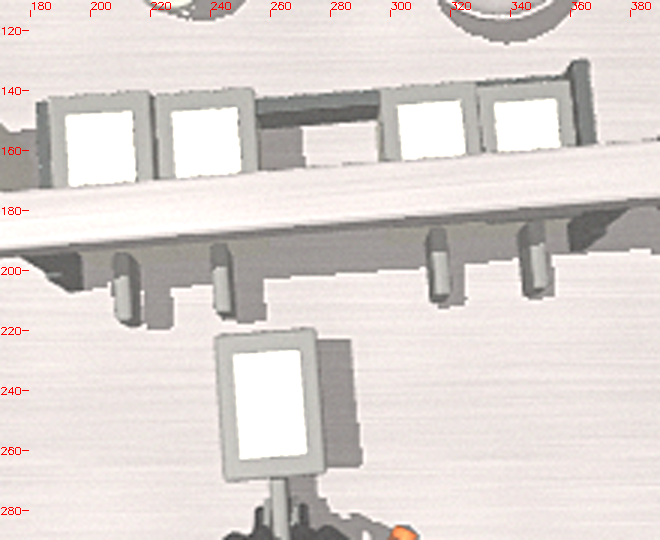

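```bash
python3 - <<'E'
from h import *
t=load("pics/top5.npy")
for n,p,z in(("b2 BR",(251,139.5),.12),("b4 BL",(294,142),.096),("b2 BL",(220.5,142),.12),("b4 BR",(324,138.5),.096),("b2 r low",(253,160),.12),("b4 l low",(296,158),.096),("b3 BL",(239.5,223),.108),("b3 BR",(271.5,219.5),.108),("b3 FR",(275.5,266),.108),("b3 FL",(242.5,269.5),.108),("b1BL",(184.5,143),.132),("Lplate",(181.5,145),.075),("b5 BR",(355.5,138),.084),("Rpl",(360.5,134),.075)):
    q=onz(t,*p,z); print(n,np.round([q@ex*1000,q@ey*1000],1))
# label centroids of b2,b3,b4
g=t["image"].min(2); m=(g>125).astype(np.uint8)
E
```

```text
b2 BR [748.9  34.4]
b4 BL [744.4 -55.1]
b2 BL [748.1  97.3]
b4 BR [ 747.4 -119.3]
b2 r low [705.6  33.1]
b4 l low [709.5 -56.6]
b3 BL [579.4  70. ]
b3 BR [581.8   4.2]
b3 FR [486.9   2.9]
b3 FL [484.8  69.9]
b1BL [747.5 168.4]
Lplate [761.7 188. ]
b5 BR [ 747.3 -189. ]
Rpl [ 758.1 -202.8]
```

Camera and arm frames agree on a shift of 47 mm to the gap's centre, with about 167 mm of travel in and about 7 mm clearance each side.

```bash

python3 -m jog '[[0,0.008,0,0,0,0],[0,0.02,0,0,0,0],[0,0.033,0,0,0,0],[0,0.043,0,0,0,0],[0,0.047,0,0,0,0]]'
python3 -m jog '[[0.003,0,-0.0052,0,0,0],[0.008,0,-0.0139,0,0,0],[0.013,0,-0.0225,0,0,0],[0.017,0,-0.0294,0,0,0],[0.02,0,-0.0346,0,0,0]]'
python3 - <<'E'
from h import *
t=shot("top","6"); p,r=cur(); g=p-.019*r.as_matrix()[:,0]; print("grasp ex ey z",g@ex,g@ey,g[2])
crop(t,170,110,220,180,3,"c8.png")
E
```

```text
time: 11.28
position: [0.4623, 0.0121, 0.0395]
eef_rot: [3.14, 1.052, 0.057]
force: [0.0, 2.7, 8.3]
width: 0.0114
time: 11.7
position: [0.5028, 0.0152, 0.0395]
eef_rot: [3.139, 1.051, 0.057]
force: [-4.1, -0.2, 12.1]
width: 0.0111
grasp ex ey z 0.4938177588185546 -0.014687995622316735 0.05593379402983828
```

View pics/c8.png

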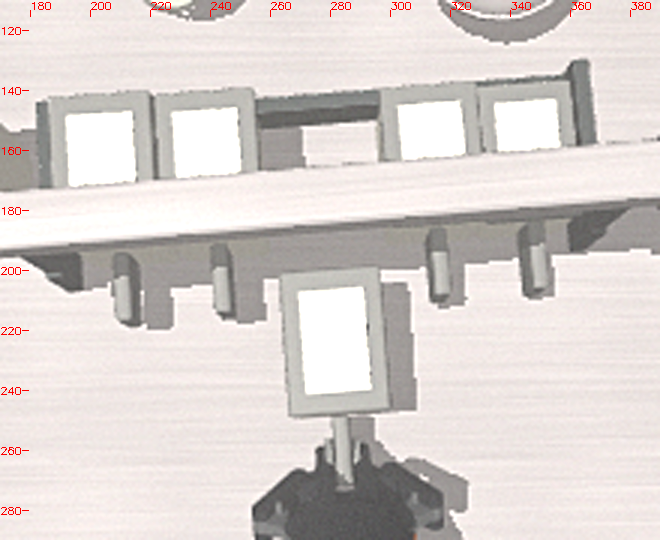

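b3 is centred on the gap (lid 263 to 296 px, with neighbouring handles at 242 and 314) and square. I'll slide it in, slowing before the rail.

```bash

python3 -m jog '[[0.004,0,-0.0069,0,0,0],[0.009,0,-0.0156,0,0,0],[0.015,0,-0.026,0,0,0],[0.02,0,-0.0346,0,0,0],[0.025,0,-0.0433,0,0,0]]'
python3 -m jog '[[0.005,0,-0.0087,0,0,0],[0.01,0,-0.0173,0,0,0],[0.015,0,-0.026,0,0,0],[0.019,0,-0.0329,0,0,0],[0.022,0,-0.0381,0,0,0]]'
python3 -m jog '[[0.002,0,-0.0035,0,0,0],[0.004,0,-0.0069,0,0,0],[0.006,0,-0.0104,0,0,0],[0.008,0,-0.0139,0,0,0],[0.01,0,-0.0173,0,0,0]]'
python3 - <<'E'
from h import *
s=sense(); p,r=cur(); g=p-.019*r.as_matrix()[:,0]; print("grasp ex ey z",g@ex,g@ey,g[2],s["force"])
t=shot("top","7")
g=cv2.cvtColor(t["image"],cv2.COLOR_RGB2GRAY)
# back edge rows of lids: column-wise strongest dark->light transition
for n,u in (("b1",200),("b2",232),("b3",272),("b4",308),("b5",340)):
    print(n,[g[128:165,c].tolist() for c in(u,)])
E
```

```text
time: 12.17
position: [0.5526, 0.0183, 0.0393]
eef_rot: [3.138, 1.051, 0.057]
force: [-3.5, -0.4, 11.8]
width: 0.0117
time: 12.58
position: [0.5967, 0.0209, 0.0393]
eef_rot: [3.138, 1.051, 0.057]
force: [-3.9, -0.8, 12.4]
width: 0.0115
time: 13.0
position: [0.6163, 0.0221, 0.0393]
eef_rot: [3.138, 1.051, 0.057]
force: [-3.5, -0.1, 12.6]
width: 0.0111
grasp ex ey z 0.6070554772191886 -0.014485555016184426 0.055799339983157996 [-3.45680355 -0.05855554 12.56823158]
b1 [[139, 142, 144, 142, 144, 141, 141, 141, 140, 145, 146, 142, 148, 115, 116, 114, 116, 115, 110, 111, 214, 202, 199, 199, 199, 198, 200, 198, 200, 200, 201, 200, 203, 203, 200, 200, 203]]
b2 [[140, 145, 145, 141, 139, 145, 141, 143, 145, 145, 140, 148, 126, 112, 116, 116, 117, 115, 108, 186, 205, 200, 200, 199, 202, 200, 199, 200, 199, 201, 200, 199, 202, 201, 199, 200, 200]]
b3 [[139, 145, 140, 138, 143, 138, 141, 145, 142, 144, 142, 145, 146, 104, 76, 82, 79, 79, 89, 121, 115, 116, 117, 111, 123, 212, 202, 200, 199, 201, 199, 199, 200, 199, 199, 201, 205]]
b4 [[145, 146, 142, 143, 141, 145, 145, 144, 146, 147, 116, 114, 115, 113, 114, 110, 110, 209, 198, 196, 197, 196, 199, 196, 197, 197, 196, 196, 197, 197, 197, 198, 199, 203, 199, 131, 144]]
b5 [[143, 144, 141, 141, 143, 142, 147, 150, 90, 73, 112, 116, 113, 113, 112, 108, 182, 200, 195, 195, 194, 195, 196, 196, 194, 196, 195, 195, 195, 196, 197, 203, 120, 131, 148, 146, 144]]
```

```bash

python3 -m jog '[[0.001,0,-0.0017,0,0,0],[0.002,0,-0.0035,0,0,0],[0.003,0,-0.0052,0,0,0],[0.004,0,-0.0069,0,0,0],[0.005,0,-0.0087,0,0,0]]'
python3 -m jog '[[0.0005,0,-0.0009,0,0,0],[0.001,0,-0.0017,0,0,0]]'
python3 -m jog '[[0.0005,0,-0.0009,0,0,0],[0.001,0,-0.0017,0,0,0]]'
python3 - <<'E'
from h import *
p,r=cur(); g=p-.019*r.as_matrix()[:,0]; print("grasp ex ey z",g@ex,g@ey,g[2])
E
```

```text
time: 13.47
position: [0.6261, 0.0227, 0.0393]
eef_rot: [3.138, 1.051, 0.057]
force: [-4.1, -0.5, 11.1]
width: 0.0117
time: 13.63
position: [0.6281, 0.0228, 0.0393]
eef_rot: [3.138, 1.051, 0.057]
force: [-4.5, -0.1, 10.9]
width: 0.0116
time: 13.8
position: [0.6301, 0.0229, 0.0393]
eef_rot: [3.138, 1.051, 0.057]
force: [-3.8, 0.6, 11.9]
width: 0.0115
grasp ex ey z 0.6208719392009973 -0.014475188777035065 0.05576428829173682
```

```bash

for i in 1 2 3 4; do :; done
python3 -m jog '[[0.0005,0,-0.0009,0,0,0],[0.001,0,-0.0017,0,0,0]]'
python3 -m jog '[[0.0005,0,-0.0009,0,0,0],[0.001,0,-0.0017,0,0,0]]'
python3 - <<'E'
from h import *
p,r=cur(); g=p-.019*r.as_matrix()[:,0]; print("grasp ex ey z",g@ex,g@ey,g[2])
t=shot("top","8");g=cv2.cvtColor(t["image"],cv2.COLOR_RGB2GRAY)
print(g[128:165,232],g[128:165,272],g[128:165,308])
E
```

```text
time: 13.97
position: [0.6321, 0.023, 0.0393]
eef_rot: [3.138, 1.051, 0.057]
force: [-4.9, 0.0, 11.0]
width: 0.0113
time: 14.13
position: [0.6328, 0.0231, 0.0392]
eef_rot: [3.139, 1.054, 0.058]
force: [-31.4, -6.5, 36.9]
width: 0.0119
grasp ex ey z 0.6236343362419863 -0.014436332442533529 0.05571422247245686
[141 143 143 143 141 143 141 143 142 147 142 150 126 111 116 116 114 112
 110 187 204 200 200 200 200 198 201 200 201 200 201 200 201 201 200 201
 200] [140 142 138 139 142 139 143 145 143 147 115 117 116 116 115 114 110 213
 200 199 199 198 200 201 199 199 200 199 199 199 200 198 200 200 200 202
 204] [145 144 142 144 140 141 142 142 148 146 114 115 112 112 116 110 113 209
 198 197 198 197 195 199 197 197 197 199 196 196 196 197 200 203 200 131
 145]
```

Rail contact shows as a 31 N step in force. I'll ease off slightly, release, retreat, and check all five back edges.

```bash

python3 -m jog '[[-0.0005,0,0.0009,0,0,0],[-0.0005,0,0.0009,0,0,0]]'
python3 -m jog '[[0,0,0,0,0,0],[0,0,0,0,0,0],[0,0,0,0,0,0],[-0.02,0,0,0,0,0],[-0.05,0,0,0,0,0]]' 0.45
python3 -m jog '[[-0.03,0,0,0,0,0],[-0.06,0,0.02,0,0,0],[-0.09,0,0.04,0,0,0],[-0.12,0,0.06,0,0,0],[-0.14,0,0.07,0,0,0]]'
python3 - <<'E'
from h import *
t=shot("top","9");s=shot("side","9"); g=cv2.cvtColor(t["image"],cv2.COLOR_RGB2GRAY).astype(int)
# label = bright; back edge of label subpixel per column, fit line; use label geometry (same for all lids)
m=(g>170).astype(np.uint8); m[:130]=0;m[172:]=0
n,l,st,c=cv2.connectedComponentsWithStats(m)
for i in np.argsort(c[:,0]):
    if i==0 or st[i][4]<150: continue
    x,y,w,h,a=st[i]
    if not(180<x<360): continue
    pts=[]
    for u in range(x+3,x+w-3):
        col=g[y-6:y+6,u]; k=np.argmax(np.diff(col)); # subpixel
        k0=[j for j in range(11) if col[j]<160<=col[j+1]][0]; pts.append((u,y-6+k0+(160-col[k0])/(col[k0+1]-col[k0])))
    pts=np.array(pts); 
    lx=[]
    for v in range(y+4,y+14):
        row=g[v,x-5:x+6]; k0=[j for j in range(10) if row[j]<160<=row[j+1]]
        if k0: lx.append((x-5+k0[0],v))
    print("label",x,y,w,h,a,"back px",np.polyfit(pts[:,0],pts[:,1],1).round(3),"mid",pts.mean(0).round(1))
    for H in(.132,.12,.108,.096,.084):
        q=onz(t,*pts.mean(0),H); q1=onz(t,*pts[0],H);
        print("   H",H,np.round([q@ex*1000,q@ey*1000],1),end="")
    print()
crop(t,170,110,220,120,3,"c9.png")
a=t["image"][125:225,170:380];b=s["image"][200:350,150:330]
a=cv2.resize(a,(800,381),interpolation=cv2.INTER_CUBIC); 
b=cv2.resize(b,(360,300));pad=np.zeros((219,800,3),np.uint8); b=cv2.resize(b,(263,219)); pad[:,:263]=b
f=t["image"]; pad[:,300:592]=cv2.resize(f,(292,219)); 
cv2.imwrite("pics/f.png",cv2.convertScaleAbs(np.vstack([a,pad]),alpha=1.5,beta=10)[:,:,::-1])
E
```

```text
time: 14.35
position: [0.6327, 0.023, 0.0393]
eef_rot: [3.138, 1.051, 0.056]
force: [-7.1, -1.4, 14.4]
width: 0.0113
time: 14.77
position: [0.6052, 0.0218, 0.0778]
eef_rot: [-3.141, 1.061, 0.061]
force: [-1.1, 0.4, 0.5]
width: 0.0473
time: 15.18
position: [0.4749, 0.0143, 0.167]
eef_rot: [3.14, 1.056, 0.059]
force: [0.6, 0.1, 1.2]
width: 0.0475
label 192 147 23 25 485 back px [-4.80000e-02  1.57298e+02] mid [203.  147.5]
   H 0.132 [735.5 131.6]   H 0.12 [739.1 133.8]   H 0.108 [742.7 135.9]   H 0.096 [746.4 138. ]   H 0.084 [750.  140.2]
label 228 146 22 23 442 back px [-5.70000e-02  1.59856e+02] mid [238.5 146.3]
   H 0.132 [732.7  59.9]   H 0.12 [736.3  60.9]   H 0.108 [739.9  61.9]   H 0.096 [743.5  63. ]   H 0.084 [747.1  64. ]
label 266 144 22 22 416 back px [-7.40000e-02  1.64639e+02] mid [276.5 144.2]
   H 0.132 [731.6 -17.1]   H 0.12 [735.2 -17.3]   H 0.108 [738.8 -17.5]   H 0.096 [742.4 -17.7]   H 0.084 [745.9 -17.9]
label 303 144 22 19 355 back px [-8.0000e-02  1.6902e+02] mid [313.5 144. ]
   H 0.132 [726.6 -92. ]   H 0.12 [730.1 -93.3]   H 0.108 [733.6 -94.7]   H 0.096 [737.  -96.1]   H 0.084 [740.5 -97.4]
label 335 143 21 17 308 back px [-7.20000e-02  1.68177e+02] mid [345.  143.4]
   H 0.132 [ 723.2 -155.9]   H 0.12 [ 726.6 -158.2]   H 0.108 [ 730.  -160.6]   H 0.096 [ 733.5 -162.9]   H 0.084 [ 736.9 -165.3]
```

View pics/f.png

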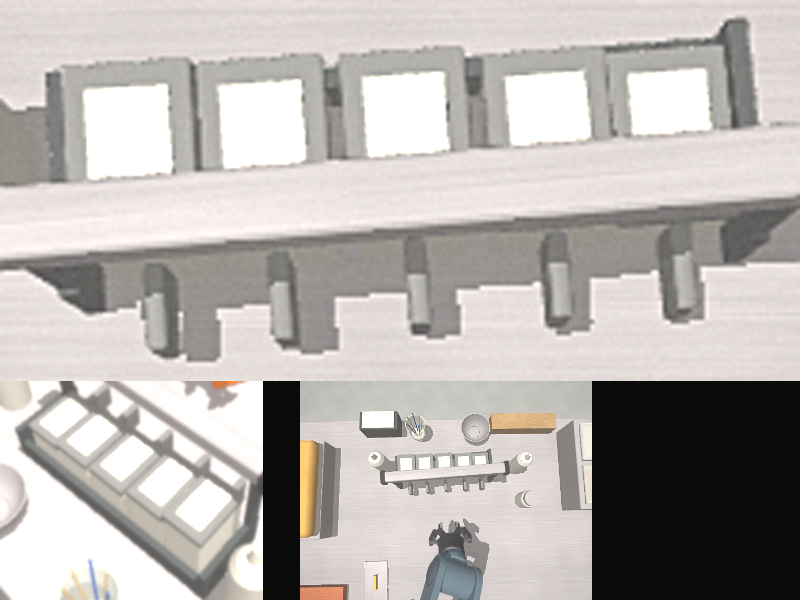

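The picture shows all five bins in height order with clear gaps. Handle tips are at about (160,355), (285,345), (418,333), (557,327) and (683,318) in the enlarged crop, and nothing else has moved. b3's label edge reads about 2 mm deeper than the others, so I'll check the handle tips for whether the row stands slightly off the rail.

```bash
python3 - <<'E'
from h import *
t=load("pics/top9.npy"); g=cv2.cvtColor(t["image"],cv2.COLOR_RGB2GRAY).astype(int)
for n,c in(("b1",211),("b2",244),("b3",280),("b4",316),("b5",349)):
    print(n); 
    for v in range(204,222): print(v,g[v,c-7:c+8].tolist()) if n in("b2","b3","b4") and v<218 else None
def f(c):
    out=[]
    for u in c:
        col=g[200:225,u]; 
        k=[j for j in range(24) if col[j]<128<=col[j+1]]
        out.append((u,200+k[-1]+(128-col[k[-1]])/(col[k[-1]+1]-col[k[-1]]) if k else None))
    return out
for n,c in(("b1",(208,209,210,211)),("b2",(242,243,244,245)),("b3",(278,279,280,281)),("b4",(314,315,316,317)),("b5",(347,348,349,350))):
    o=f(c); print(n,[(u,round(v,2),round(float(onz(t,u,v,.03)@ex*1000),1)) for u,v in o if v])
E
```

```text
b1
b2
204 [85, 87, 86, 89, 105, 121, 118, 114, 104, 69, 61, 84, 92, 92, 89]
205 [149, 151, 151, 146, 109, 120, 118, 116, 105, 72, 59, 85, 91, 92, 91]
206 [147, 148, 147, 146, 104, 122, 118, 112, 108, 72, 62, 85, 94, 91, 90]
207 [144, 146, 146, 144, 100, 118, 117, 114, 110, 83, 62, 79, 96, 96, 92]
208 [149, 150, 150, 151, 115, 117, 119, 116, 111, 87, 61, 80, 97, 94, 93]
209 [143, 141, 144, 143, 108, 114, 117, 113, 110, 88, 58, 79, 92, 90, 89]
210 [148, 148, 147, 147, 108, 115, 119, 113, 111, 89, 59, 79, 95, 94, 90]
211 [138, 141, 141, 140, 94, 115, 119, 114, 114, 91, 57, 71, 95, 91, 89]
212 [142, 141, 144, 142, 90, 111, 122, 119, 116, 96, 59, 72, 94, 91, 91]
213 [143, 142, 143, 145, 146, 105, 106, 102, 104, 86, 61, 74, 92, 91, 91]
214 [141, 141, 145, 143, 141, 92, 53, 58, 58, 61, 61, 66, 96, 91, 90]
215 [143, 141, 142, 142, 145, 147, 100, 56, 61, 58, 60, 71, 92, 90, 92]
216 [140, 143, 141, 141, 141, 146, 143, 83, 103, 104, 102, 91, 85, 89, 89]
217 [142, 143, 143, 142, 144, 145, 146, 149, 151, 153, 153, 146, 84, 87, 88]
b3
204 [138, 137, 142, 139, 91, 116, 120, 115, 111, 89, 93, 92, 89
[... 2039 characters left out ...]
5
b1 [(208, np.float64(215.5), 609.1), (209, np.float64(216.63), 606.3), (210, np.float64(217.69), 603.8), (211, np.float64(218.04), 602.8)]
b2 [(242, np.float64(214.65), 605.4), (243, np.float64(215.65), 603.0), (244, np.float64(216.68), 600.5), (245, np.float64(216.52), 600.7)]
b3 [(278, np.float64(212.76), 603.7), (279, np.float64(212.76), 603.6), (280, np.float64(212.74), 603.4), (281, np.float64(212.78), 603.2)]
b4 [(314, np.float64(211.05), 601.6), (315, np.float64(210.99), 601.6), (316, np.float64(212.69), 597.6), (317, np.float64(212.67), 597.5)]
b5 [(347, np.float64(209.65), 599.4), (348, np.float64(209.62), 599.2), (349, np.float64(209.68), 598.9), (350, np.float64(209.64), 598.9)]
```

Tip edges interpolated along the row also put b3 about 2 mm deeper, so the other four stand about 2 mm off the rail. I'll grip each handle in turn and press it home until contact, starting with b4.

```bash
cat >> h.py <<'E'
def bay(X,Y,z=.0555): delta(X*ex+Y*ey+np.array([0,0,z]))
E
python3 -c "
from h import *
bay(.616,-.0945)"
```

```text
tcp [ 0.63  -0.057  0.039] rows: [0.1875, 0.0795, -0.0639] [0.001, 0.002, -0.003]
```

```bash

python3 -m jog '[[0,0.025,-0.02,0,0,0],[0,0.055,-0.045,0,0,0],[0,0.0795,-0.064,0,0,0],[0.03,0.0795,-0.064,0,0,0],[0.065,0.0795,-0.064,0,0,0]]' 0.55
python3 -m jog '[[0.03,0,0,0,0,0],[0.065,0,0,0,0,0],[0.095,0,0,0,0,0],[0.115,0,0,0,0,0],[0.122,0,0,0,0,0]]'
python3 -m jog '[[0,0,0,0,0,0],[0,0,0,0,0,0],[0,0,0,0,0,0],[0,0,0,0,0,0],[0,0,0,0,0,0]]' 1 50
python3 -m jog '[[0.0003,0,-0.0005,0,0,0],[0.0005,0,-0.0009,0,0,0]]'
python3 -m jog '[[0.0003,0,-0.0005,0,0,0],[0.0005,0,-0.0009,0,0,0]]'
```

```text
time: 15.7
position: [0.5738, -0.063, 0.1454]
eef_rot: [3.132, 1.047, 0.049]
force: [0.4, 0.7, 0.6]
width: 0.0386
time: 16.12
position: [0.6291, -0.056, 0.0319]
eef_rot: [-3.139, 1.06, 0.063]
force: [0.1, -0.4, -1.0]
width: 0.0386
time: 16.53
position: [0.6301, -0.057, 0.038]
eef_rot: [3.138, 1.053, 0.057]
force: [-0.9, 0.4, -2.9]
width: 0.0114
time: 16.7
position: [0.6315, -0.057, 0.0379]
eef_rot: [3.138, 1.053, 0.057]
force: [0.0, 0.8, -2.1]
width: 0.0115
time: 16.87
position: [0.6327, -0.0569, 0.0378]
eef_rot: [3.138, 1.053, 0.057]
force: [-1.2, 1.9, -2.6]
width: 0.0113
```

```bash

python3 -m jog '[[0.0003,0,-0.0005,0,0,0],[0.0005,0,-0.0009,0,0,0]]'
python3 -m jog '[[0.0003,0,-0.0005,0,0,0],[0.0005,0,-0.0009,0,0,0]]'
python3 -c "
from h import *
bay(.616,-.0945)"
```

```text
time: 17.03
position: [0.6333, -0.0569, 0.0376]
eef_rot: [3.138, 1.054, 0.058]
force: [-14.2, -0.7, 8.9]
width: 0.0114
time: 17.2
position: [0.6333, -0.057, 0.0376]
eef_rot: [3.139, 1.056, 0.059]
force: [-28.0, -3.5, 18.9]
width: 0.0116
tcp [ 0.63  -0.057  0.039] rows: [-0.0029, 0.0001, 0.0022] [0.002, 0.008, -0.0]
```

b4 went in about 3 mm to the rail, with a clear contact step. b5 is next.

```bash

python3 -m jog '[[-0.0005,0,0.0009,0,0,0],[-0.0005,0,0.0009,0,0,0]]'
python3 -m jog '[[0,0,0,0,0,0],[0,0,0,0,0,0],[-0.01,0,0,0,0,0],[-0.04,0,0,0,0,0],[-0.075,0,0,0,0,0]]' 0.6
python3 -m jog '[[-0.015,0.005,0,0,0,0],[-0.02,0.03,0,0,0,0],[-0.02,0.055,0.002,0,0,0],[-0.02,0.07,0.004,0,0,0],[0.01,0.07,0.004,0,0,0]]'
python3 -m jog '[[0.025,0,0,0,0,0],[0.045,0,0,0,0,0],[0.058,0,0,0,0,0],[0.062,0,0,0,0,0],[0.062,0,0,0,0,0]]'
python3 -c "
from h import *
bay(.616,-.1645)"
python3 -m jog '[[0,0,0,0,0,0],[0,0,0,0,0,0],[0,0,0,0,0,0],[0,0,0,0,0,0],[0,0,0,0,0,0]]' 1 50
python3 -m jog '[[0.0005,0,-0.0009,0,0,0],[0.001,0,-0.0017,0,0,0]]'
python3 -m jog '[[0.0003,0,-0.0005,0,0,0],[0.0005,0,-0.0009,0,0,0]]'
```

```text
time: 17.37
position: [0.6333, -0.0571, 0.0376]
eef_rot: [3.138, 1.054, 0.057]
force: [-9.8, -0.6, 5.1]
width: 0.0116
time: 17.78
position: [0.5963, -0.0592, 0.1024]
eef_rot: [3.139, 1.055, 0.057]
force: [0.5, -0.6, 1.4]
width: 0.0341
time: 18.2
position: [0.6063, -0.1344, 0.0992]
eef_rot: [3.121, 1.041, 0.037]
force: [0.9, -0.4, 0.9]
width: 0.0342
time: 18.62
position: [0.6334, -0.1273, 0.0379]
eef_rot: [3.138, 1.053, 0.056]
force: [-0.7, 0.9, 0.8]
width: 0.0339
tcp [ 0.634 -0.127  0.039] rows: [-0.0006, -0.0001, -0.0012] [0.001, 0.006, -0.002]
time: 19.03
position: [0.6337, -0.1276, 0.0399]
eef_rot: [3.136, 1.051, 0.055]
force: [-3.7, 0.0, 5.6]
width: 0.0115
time: 19.2
position: [0.6357, -0.1276, 0.0399]
eef_rot: [3.136, 1.051, 0.054]
force: [-3.3, -0.0, 6.2]
width: 0.0111
time: 19.37
position: [0.6368, -0.1275, 0.0399]
eef_rot: [3.136, 1.051, 0.054]
force: [-8.6, -0.4, 9.3]
width: 0.0117
```

```bash

python3 -m jog '[[0.0003,0,-0.0005,0,0,0],[0.0005,0,-0.0009,0,0,0]]'
```

```text
time: 19.53
position: [0.6368, -0.1275, 0.0398]
eef_rot: [3.136, 1.053, 0.056]
force: [-20.5, -2.4, 19.1]
width: 0.0112
```

```bash

python3 -m jog '[[-0.0005,0,0.0009,0,0,0],[-0.0005,0,0.0009,0,0,0]]'
python3 -m jog '[[0,0,0,0,0,0],[0,0,0,0,0,0],[-0.015,0,0,0,0,0],[-0.05,0,0,0,0,0],[-0.088,0,0,0,0,0]]' 0.55
python3 -m jog '[[-0.018,-0.01,0,0,0,0],[-0.025,-0.04,0,0,0,0],[-0.025,-0.075,0.001,0,0,0],[-0.025,-0.11,0.002,0,0,0],[-0.025,-0.14,0.003,0,0,0]]'
python3 -m jog '[[0,-0.03,0,0,0,0],[0,-0.06,0,0,0,0],[0,-0.08,0,0,0,0],[0,-0.087,0,0,0,0],[0,-0.087,0,0,0,0]]'
python3 -c "
from h import *
bay(.616,.0627)"
```

```text
time: 19.7
position: [0.6367, -0.1276, 0.0399]
eef_rot: [3.136, 1.051, 0.054]
force: [-3.3, -1.1, 6.0]
width: 0.0112
time: 20.12
position: [0.5907, -0.1286, 0.113]
eef_rot: [-3.14, 1.058, 0.062]
force: [0.6, -0.6, 0.4]
width: 0.0383
time: 20.53
position: [0.5684, 0.0111, 0.1347]
eef_rot: [3.138, 1.053, 0.056]
force: [1.3, 0.0, 0.2]
width: 0.0388
time: 20.95
position: [0.5632, 0.0982, 0.1341]
eef_rot: [3.138, 1.054, 0.06]
force: [0.8, -0.3, -0.3]
width: 0.0383
tcp [0.621 0.1   0.039] rows: [0.111, 0.002, -0.0029] [0.004, 0.007, 0.0]
```

```bash

python3 -m jog '[[0.03,0.001,0,0,0,0],[0.06,0.001,0,0,0,0],[0.09,0.001,0,0,0,0],[0.105,0.001,-0.001,0,0,0],[0.109,0.001,-0.001,0,0,0]]'
python3 -m jog '[[0,0,0,0,0,0],[0,0,0,0,0,0],[0,0,0,0,0,0],[0,0,0,0,0,0],[0,0,0,0,0,0]]' 1 50
python3 -m jog '[[0.0005,0,-0.0009,0,0,0],[0.001,0,-0.0017,0,0,0]]'
python3 -m jog '[[0.0003,0,-0.0005,0,0,0],[0.0005,0,-0.0009,0,0,0]]'
python3 -m jog '[[0.0003,0,-0.0005,0,0,0],[0.0005,0,-0.0009,0,0,0]]'
```

```text
time: 21.37
position: [0.6179, 0.0974, 0.0371]
eef_rot: [3.138, 1.058, 0.056]
force: [0.1, -0.1, 0.1]
width: 0.0381
time: 21.78
position: [0.6187, 0.0983, 0.0413]
eef_rot: [3.138, 1.052, 0.056]
force: [-1.2, 0.1, 1.0]
width: 0.0116
time: 21.95
position: [0.6209, 0.0986, 0.0412]
eef_rot: [3.138, 1.052, 0.057]
force: [-20.5, -2.7, 20.7]
width: 0.0112
time: 22.12
position: [0.6209, 0.0986, 0.0412]
eef_rot: [3.138, 1.055, 0.057]
force: [-24.4, -5.2, 22.2]
width: 0.0112
time: 22.28
position: [0.6209, 0.0986, 0.0412]
eef_rot: [3.138, 1.057, 0.057]
force: [-35.2, -8.5, 33.1]
width: 0.0111
```

```bash

python3 -m jog '[[-0.0007,0,0.0012,0,0,0],[-0.0011,0,0.0019,0,0,0]]'
python3 -m jog '[[0,0,0,0,0,0],[0,0,0,0,0,0],[-0.01,0,0,0,0,0],[-0.04,0,0,0,0,0],[-0.075,0,0,0,0,0]]' 0.6
python3 -m jog '[[-0.015,-0.005,0,0,0,0],[-0.02,-0.03,0,0,0,0],[-0.02,-0.055,0.001,0,0,0],[-0.02,-0.07,0.002,0,0,0],[0.01,-0.07,0.002,0,0,0]]'
python3 -m jog '[[0.025,0,0,0,0,0],[0.045,0,0,0,0,0],[0.06,0,0,0,0,0],[0.065,0,0,0,0,0],[0.065,0,0,0,0,0]]'
python3 -m jog '[[0,0,0,0,0,0],[0,0,0,0,0,0],[0,0,0,0,0,0],[0,0,0,0,0,0],[0,0,0,0,0,0]]' 1 50
python3 -m jog '[[0.0005,0,-0.0009,0,0,0],[0.001,0,-0.0017,0,0,0]]'
python3 -m jog '[[0.0003,0,-0.0005,0,0,0],[0.0005,0,-0.0009,0,0,0]]'
```

```text
time: 22.45
position: [0.6209, 0.0985, 0.0413]
eef_rot: [3.137, 1.051, 0.056]
force: [1.1, -0.3, -0.7]
width: 0.0113
time: 22.87
position: [0.5824, 0.0963, 0.1042]
eef_rot: [3.138, 1.057, 0.057]
force: [0.4, 1.1, 0.6]
width: 0.034
time: 23.28
position: [0.5851, 0.1698, 0.1014]
eef_rot: [3.139, 1.042, 0.062]
force: [1.5, 0.2, -0.1]
width: 0.0341
time: 23.7
position: [0.6145, 0.1682, 0.038]
eef_rot: [3.137, 1.055, 0.056]
force: [-1.3, 0.0, -0.5]
width: 0.0341
time: 24.12
position: [0.6152, 0.1684, 0.0406]
eef_rot: [3.138, 1.051, 0.057]
force: [-1.1, -0.2, 3.9]
width: 0.0118
time: 24.28
position: [0.6174, 0.1685, 0.0405]
eef_rot: [3.138, 1.051, 0.057]
force: [-17.4, -2.6, 20.5]
width: 0.0117
time: 24.45
position: [0.6173, 0.1685, 0.0404]
eef_rot: [3.137, 1.054, 0.056]
force: [-21.0, -3.9, 22.8]
width: 0.0114
```

All four are seated. I'll release, retreat and do the final numeric check, because the picture allowance is used up.

```bash

python3 -m jog '[[-0.0006,0,0.001,0,0,0],[-0.0008,0,0.0014,0,0,0]]'
python3 -m jog '[[0,0,0,0,0,0],[0,0,0,0,0,0],[-0.01,0,0,0,0,0],[-0.04,0,0,0,0,0],[-0.075,0,0,0,0,0]]' 0.6
python3 -m jog '[[-0.03,0,0,0,0,0],[-0.06,0,0.02,0,0,0],[-0.09,0,0.04,0,0,0],[-0.12,0,0.06,0,0,0],[-0.14,0,0.07,0,0,0]]'
python3 - <<'E'
from h import *
t=shot("top","F");t0=load("pics/top0.npy");s=shot("side","F");s0=load("pics/side0.npy"); g=cv2.cvtColor(t["image"],cv2.COLOR_RGB2GRAY).astype(int)
m=(g>165).astype(np.uint8); m[:130]=0;m[172:]=0
n,l,st,c=cv2.connectedComponentsWithStats(m)
H=iter((.132,.12,.108,.096,.084))
for i in np.argsort(c[:,0]):
    x,y,w,h,a=st[i]
    if i==0 or a<150 or not(180<x<360): continue
    pts=[]
    for u in range(x+3,x+w-3):
        col=g[y-6:y+6,u]; k=[j for j in range(11) if col[j]<160<=col[j+1]][0]
        pts.append((u,y-6+k+(160-col[k])/(col[k+1]-col[k])))
    z=next(H); q=np.array([onz(t,u,v,z) for u,v in pts]); X=q@ex*1000;Y=q@ey*1000
    # side-edge yaw: left border of the label
    print(z,"label back ex %.1f ey %.1f"%(X.mean(),Y.mean()),"slope vs bay yaw deg %.1f"%np.degrees(np.arctan(np.polyfit(Y,X,1)[0])))
# handle tip: lit top -> dark front edge
for n,u0 in(("b1",208),("b2",243),("b3",279),("b4",316),("b5",350)):
    r=[]
    for u in range(u0-3,u0+4):
        col=g[200:220,u]; k=[j for j in range(19) if col[j]>=85>col[j+1] and col[j-1]>100]
        if k: r.append((u,round(float(onz(t,u,200+k[-1]+(col[k[-1]]-85)/(col[k[-1]]-col[k[-1]+1]),.08)@ex*1000),1)))
    print(n,r)
for nm,a,b,B in(("jar",t0,t,(405,200,65,50)),("sqR",t0,t,(403,130,50,40)),("sqL",t0,t,(125,130,45,35)),("side sq",s0,s,(135,155,45,65)),("side sqL",s0,s,(300,308,45,62))):
    x,y,w,h=B; print(nm,"mean abs diff",np.abs(a["image"][y:y+h,x:x+w].astype(int)-b["image"][y:y+h,x:x+w]).mean().round(2))
print(sense()["time"],sense()["position"])
E
```

```text
time: 24.62
position: [0.6171, 0.1685, 0.0405]
eef_rot: [3.138, 1.05, 0.057]
force: [2.4, -0.0, 2.1]
width: 0.0113
time: 25.03
position: [0.577, 0.1658, 0.1021]
eef_rot: [3.137, 1.059, 0.055]
force: [0.8, -0.4, 1.1]
width: 0.034
time: 25.45
position: [0.4464, 0.1586, 0.191]
eef_rot: [3.137, 1.055, 0.057]
force: [0.1, 0.1, 0.7]
width: 0.0341
0.132 label back ex 737.4 ey 131.5 slope vs bay yaw deg 0.9
0.12 label back ex 738.1 ey 59.8 slope vs bay yaw deg 1.2
0.108 label back ex 738.8 ey -17.5 slope vs bay yaw deg -0.2
0.096 label back ex 739.6 ey -96.3 slope vs bay yaw deg -0.4
0.084 label back ex 739.8 ey -166.6 slope vs bay yaw deg -0.3
b1 [(211, 602.7)]
b2 [(243, 604.2), (244, 604.1), (245, 603.7), (246, 603.6)]
b3 [(277, 622.3), (278, 605.0), (279, 604.8), (280, 604.7), (281, 604.6)]
b4 [(315, 606.2), (316, 605.3), (317, 605.3), (318, 605.2), (319, 604.9)]
b5 [(348, 606.2), (349, 605.2), (350, 605.9), (351, 606.0), (352, 605.8)]
jar mean abs diff 5.16
sqR mean abs diff 5.24
sqL mean abs diff 5.11
side sq mean abs diff 0.81
side sqL mean abs diff 0.88
25.55 [0.44820792 0.15893417 0.19338648]
```

```bash
python3 - <<'E'
from h import *
t0=load("pics/top0.npy");t=load("pics/topF.npy")
g0,g=[cv2.cvtColor(a["image"],cv2.COLOR_RGB2GRAY).astype(np.float32) for a in(t0,t)]
ok=True
for n,(x,y,w,h) in dict(jar=(405,200,65,50),sqR=(403,130,50,40),sqL=(125,130,45,35),utensils=(195,55,60,60)).items():
    d,_=cv2.phaseCorrelate(g0[y:y+h,x:x+w].copy(),g[y:y+h,x:x+w].copy()); print(n,np.round(d,2)); ok&=np.hypot(*d)<.6
if ok:
    from rig import job_done; print(job_done())
E
```

```text
jar [-0.01  0.03]
sqR [ 0.04 -0.03]
sqL [0.45 0.01]
utensils [-0.02 -0.  ]
the job is handed in; nothing more can be done
None
```

All five bins now stand in the bay in height order, and I handed the job in at about 25.6 s of the 64 s allowed.

**What I did:** The bin left out was b3 (108 mm).
- I gripped b4 and slid it and b5 about 70 mm right. Then I gripped b2 and slid it and b1 about 14 mm left, which left a gap of about 84 mm.
- I slid b3 along the counter into that gap until it touched the rail.
- The four neighbours turned out to stand 2 to 3 mm off the rail, so I gripped and pressed each one home until the force showed contact. The highest reading I saw was about 48 N, of the 120 N allowed.

**Last checks:**
- **Rail and squareness:** The lids' back edges lie on one line across the row to within about 1 mm. My bay-yaw estimate may be about 0.4° off. The slopes of single lids differ from the bay by 1.2° at most, which is about what pixel noise allows.
- **Bystanders:** The jar and the right bottle show no shift in the top view. The left bottle's patch correlated at 0.45 px (about 1 mm). I think that is the moved b1 at the edge of the crop, since the side view of that bottle is unchanged.
- **Brightness:** The first and last top views differ by a uniform amount, even though the phase correlation shows no movement.
- **Not viewed:** I had used all 12 pictures, so the final state was checked by numbers only.

**A slip:** On one retreat I had a tool axis reversed, and the fingertips rose to about 9 mm above the warmer's front edge. The force readings showed no contact.

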